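# Serve a bread roll with the tongs

## Robot

A 6-joint arm with a two-finger parallel gripper is mounted at the origin on a cart in front of the work surface, level with it; the furniture and walls round the work are solid. World frame = base frame: x ahead of the robot, y to its left, z up, the work surface at z = 0. Lengths are in m, angles in rad, forces in N, time in s.
With the tool pointing down it reaches from about 0.35 to 0.975 m from the base axis. Payload 4.9 kg.
Tool frame: the origin (TCP) lies between the finger pads; the fingertips stand 19 mm ahead of it and the grasp point (between the pads) is the TCP; z points along the fingers, y is the direction in which the jaws open and shut (so a half turn about z gives the same grasp; the last joint's range is limited). The gripper opens to 85 mm and grips with 20 to 120 N. Pads are 22 mm wide; open, the fingers measure 114 mm over their backs; the gripper's body (76 mm by 85 mm) begins 54 mm behind the grasp point. The pads swing forward as they close: fully open they stand 13 mm farther back than shut.
Start: joints at [-1.415, 0.053, 1.613, -0, 1.476, -0.119], TCP at [0.17, -0.602, 0.25] pointing down, gripper open.
Joint ranges: [-3.01, 3.01], [-1.01, 2.22], [0.06, 2.58], [-1.02, 4.17], [0.09, 2.62], [-3.14, 3.14]. Speed limits (rad/s): [2.57, 2.57, 3.14, 3.14, 3.14, 3.14].

## Interface

Orientations are given as a unit quaternion [w, x, y, z].
In Python, from plant import state, grab_frame, calibration, job_done gives the robot as it stands. The module is installed in compiled form; this text tells all that it offers.
- The arm moves only by the tool servo_tool, never from a script. Its argument "deltas" is a list that holds one entry, the list of rows, each a list of 5 numbers: the finger opening in mm, from 0 to 85.4, then the shift along the world's x, y, z in mm, then the turn about the world's z in units of 6 degrees (1.0 is 6 degrees). A call has 1 to 5 rows; each row is the pose to reach, as a shift and turn from the pose commanded when the call began; what a row does not reach only later rows make up. A row lasts 1/8 s, in which the tool goes at most 62.5 mm and 10.7 degrees, less where a joint would pass 70% of its speed; a pose out of reach is approached as far as the arm can. A call with a gripper value outside its range is refused whole. The fingers move at their own pace and stop on an object; the grip force is fixed at half the most. Time passes only in rows, so rows that repeat a pose let the fingers close. It gives the time, the measured TCP pose, the force and the opening at its end, in the units of the state.
- state(): the state, without advancing time (a new reading comes with each control period).
- grab_frame(name): name is "scene" or "top" or "wrist"; returns the picture (420x560x3 uint8, red, green, blue); there is no depth.
- calibration(name): a dict with "intrinsics" (3x3 intrinsics, pixels), "world_from_camera" (4x4, takes a point from camera to world coordinates). Camera axes: x right, y down, z forward; pixel columns grow to the right and rows downward; lengths in m; the calibration is good to about 2 mm. A picture is of the moment at which its call begins: read the wrist's pose just before it. calibration takes no time and is no camera call; for the wrist camera it gives the pose at the moment of the call.
- job_done(): hands the job in, once; it reports no verdict.
The state is a dict: "time": time; "joint_pos": joint angles; "joint_vel": joint speeds; "joint_efforts": joint torques, N m; "tool_pos": TCP position; "tool_rot": TCP orientation; "contact_force": force on the tool from outside, world axes, zero at the start; "ft_torque": the same for the moment, N m; "gripper_width": opening from 0.0 (shut) to 1.0 (fully open).
Only numpy, scipy, OpenCV 4.12 (cv2) and the standard library are available. Lean on these libraries where they do the work, as an engineer would, in place of code of your own. Each camera call takes 0.05 s, during which the arm holds its last target.

## Task

Serve the bread roll with the tongs: pick the tongs up by their two black grips, close their jaws on the roll on the round wooden board, lift it and carry it over the white bowl. Finish while still holding it there in the squeezed tongs, wholly above the bowl and about a hand's width (8 cm) clear of its rim; do not put it down. Never touch the roll with the gripper, do not let it fall onto the worktop, and leave the bowl and the salt shaker where they stand.

Things in the scene. Friction and masses are not known exactly. Their poses are not given: they have to be found in the camera images.
- tongs_grip (a point): Steel tongs lying flat, arms side by side, 250 mm long, 26 mm high. Point midway between the two black rubber grip sleeves (62 mm long, 26 high), 13 mm above the tongs' underside. x: along the midline to the jaws; y: to the left arm; z: up. Across the outsides of the sleeves: 59 mm at rest, parallel at 50 mm, 40 mm when the jaws touch the roll; 4 mm ridges at both sleeve ends leave 50 mm between.
- tongs_jaws (a point): Midpoint between the two jaws, 95 mm ahead (+x) of tongs_grip, same height and axes. The jaws are scooped steel plates 26 mm high (13 mm above and below this point) reaching 20 mm ahead and behind. Inner gap at the middle: 84 mm at rest (72 mm at the jaw ends), about 70 mm with the sleeves squeezed to 52 mm, 48 mm with them at 40 mm.
- tongs: The whole tongs, 0.11 kg, balanced near tongs_grip; origin 13 mm below tongs_grip (underside), same axes; pivot 105 mm behind (-x). A spring pushes the arms open, symmetrically: about 7 N per side at the sleeves at rest, 8 N squeezed to 52 mm, 10 N at 40 mm. Squeezed only to 50 to 53 mm they can be lifted firmly with the jaws still wide open.
- tongs_left_arm: Left arm of the tongs with its sleeve and jaw; origin at the pivot, on the underside.
- tongs_right_arm: Right arm of the tongs with its sleeve and jaw; origin at the pivot, on the underside.
- roll_center (a point): Centre of the golden-brown round bread roll with a cross cut: 48 mm across at its widest (about 12 mm above its flat base), 34 mm high, firm, seeded; this point is 17 mm above its base. About 0.045 kg. It stands on the round wooden board.
- roll: The bread roll; origin at the centre of its base, z up.
- bread_board: Round wooden board, 160 mm across, 14 mm thick, fixed; origin at the centre of its underside, on the worktop.
- bowl: White shallow bowl, 174 mm across, 30 mm high, loose; origin at the centre of its underside. Board and bowl may stand either way round, left or right.
- salt_shaker: Glass salt shaker, 44 mm across, 90 mm high, a bystander; origin under its centre.
Not all that is in view belongs to the job. Leave any pink look-alike of the roll alone.

How it is judged:
On the way, in this order (a step that is already met when the one before it is completed fails the run):
1. The robot has lifted the tongs off the worktop, the roll still untouched (contact force between the fingers and tongs above 1 N and height (world z) of tongs above 0.02 m and distance of roll_center from where it was at the start of the episode below 0.015 m), for 0.2 s.
2. The roll hangs lifted between both jaws of the tongs (contact force between each of tongs_left_arm, tongs_right_arm and roll above 0.3 N and contact force between the fingers and tongs above 1 N and height (world z) of roll_center above 0.07 m), for 0.2 s.
At the end, for the whole second after the job is handed in: Still held: fingers grip the tongs (over 1 N), both jaws press the roll (over 0.3 N each); roll centre 100 to 300 mm above the worktop and within 60 mm of the bowl's centre from above, slower than 0.05 m/s; tongs over 60 mm up; tongs, arm and roll off the bowl, tongs off the board (contact force between each of tongs_left_arm, tongs_right_arm and roll above 0.3 N and contact force between the fingers and tongs above 1 N and height (world z) of roll_center between 0.1 and 0.3 m and height (world z) of tongs above 0.06 m and horizontal distance between roll_center and bowl below 0.06 m and linear speed of roll below 0.05 m/s and contact force between each of roll, tongs, the arm and bowl below 0.05 N and contact force between tongs and bread_board below 0.05 N); the arm keeps its last pose, push and grip.
It fails at once if The gripper or arm touches the roll (contact force between any of the fingers, the arm and roll above 0.3 N).
It fails at once if The roll falls onto the worktop (height (world z) of roll_center below 0.026 m).
It fails at once if The bowl or the salt shaker is shifted by more than 25 mm (distance of any of bowl, salt_shaker from where it was at the start of the episode above 0.025 m).
It also fails if it takes over 45 s, if anything falls off the work surface, if the arm or the gripper's body presses on something with over 40 N, if the wrist force passes 120 N, or if a joint passes its speed limit or range.

## Working session

There is one attempt and no reset: what is moved stays moved. The work goes in short steps, Python scripts to look and compute and a tool call to move; the robot and the scene stay as the last step left them, time stands still between calls to the robot, and variables do not carry over. Pictures are saved under pics/ and viewed, and the job is handed in when it is done.

Besides the shell and the picture viewer there is one more tool, called after "Emit:" as name(argument=value, ...) on one line, values as JSON. servo_tool: Moves the arm, as the interface text tells. Its arguments: {"type":"object","properties":{"deltas":{"type":"array","items":{"type":"array","items":{"type":"array","items":{"type":"number"}}}}},"required":["deltas"]}

```bash
mkdir -p pics; cat > h.py <<'E'
import numpy as np, cv2
from plant import state, grab_frame, calibration, job_done
def snap(n,f):
    im=grab_frame(n); cv2.imwrite('pics/'+f,im[:,:,::-1]); return im
def ray(n,u,v,z,c=None):
    c=c or calibration(n); K=np.array(c['intrinsics']);T=np.array(c['world_from_camera'])
    d=T[:3,:3]@np.linalg.solve(K,[u,v,1.]);o=T[:3,3]
    return o+d*(z-o[2])/d[2]
E
python3 - <<'E'
from h import *
snap('top','top0.png');snap('scene','scene0.png')
print(state()); print(calibration('top'))
E
```

```text
{'time': 0.1, 'joint_pos': array([-1.41500209e+00,  5.32928837e-02,  1.61415877e+00, -2.09832731e-05,
        1.47602570e+00, -1.19016800e-01]), 'joint_vel': array([-0.00059048, -0.00014991, -0.00265703, -0.0003769 ,  0.00010897,
       -0.00173815]), 'joint_efforts': array([ 5.60978351e-04, -3.94901991e+01, -3.71362925e+01, -8.63477089e-05,
        3.93830225e-03, -1.42764819e-05]), 'tool_pos': array([ 0.16950434, -0.60101821,  0.24918343]), 'tool_rot': array([-9.41997225e-04,  9.90574128e-01,  1.36974482e-01, -2.77694556e-05]), 'contact_force': array([-0.37699573, -0.28122186,  0.83983785]), 'ft_torque': array([ 0.02644952, -0.001058  , -0.02140979]), 'gripper_width': 1.0015219050483863}
{'intrinsics': array([[523.40980844,   0.        , 276.99119962],
       [  0.        , 523.40980844, 210.29137647],
       [  0.        ,   0.        ,   1.        ]]), 'world_from_camera': array([[ 0.00720093, -0.98365144,  0.17993883,  0.3205909 ],
       [-0.99997141, -0.00666839,  0.0035643 , -0.10679678],
       [-0.00230613, -0.17995935, -0.98367134,  1.13255168],
       [ 0.        ,  0.        ,  0.        ,  1.        ]])}
```

View pics/top0.png

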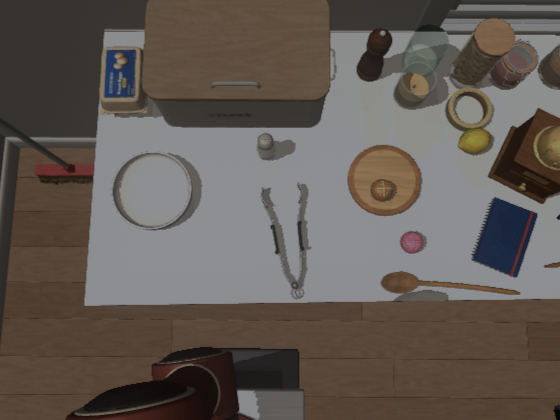

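View pics/scene0.png

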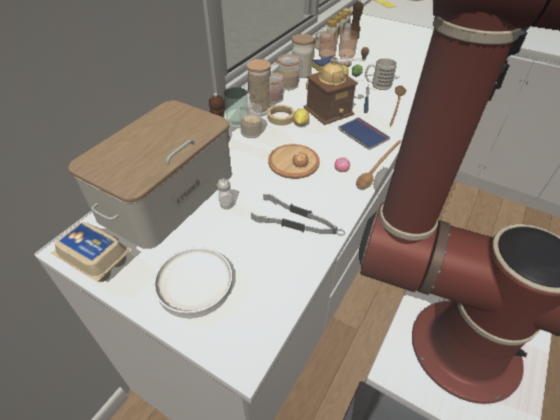

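Candidates for the roll: the golden-brown bun on the board at (382,189), and the pink ball at (411,242). The first matches the description. The bowl is at (153,190), the tongs' pivot at (297,290) and their jaws at about (265–302,192), and the shaker at (265,147). I'll confirm in a crop and measure.

```bash
python3 - <<'E'
from h import *
im=cv2.imread('pics/top0.png')
cv2.imwrite('pics/crop0.png',cv2.resize(im[165:305,245:435],None,fx=4,fy=4,interpolation=cv2.INTER_CUBIC))
g=cv2.cvtColor(im,cv2.COLOR_BGR2HSV)
dark=(g[...,2]<70).astype(np.uint8); dark[:180]=0;dark[300:]=0;dark[:,:240]=0;dark[:,330:]=0
n,l,s,c=cv2.connectedComponentsWithStats(dark)
pts=[]
for i in range(1,n):
    if s[i,4]>25:
        w=ray('top',*c[i],0.02); print('dark',s[i],c[i],w)
print('jawsrough',ray('top',266,196,.013),ray('top',302,190,.013),'pivot',ray('top',297,290,.013))
print('roll',ray('top',382,189,.035),'bowl',ray('top',153,190,.03))
E
```

```text
dark [298 221   6  30  92] [299.94565217 235.33695652] [ 0.46990456 -0.15232329  0.02      ]
dark [271 225   9  29  81] [275.07407407 238.86419753] [ 0.46193236 -0.09911136  0.02      ]
jawsrough [ 0.55697411 -0.07849082  0.013     ] [ 0.57092631 -0.15717676  0.013     ] pivot [ 0.35426781 -0.146299    0.013     ]
roll [ 0.56935312 -0.32790312  0.035     ] bowl [0.5649755  0.16508013 0.03      ]
```

View pics/crop0.png

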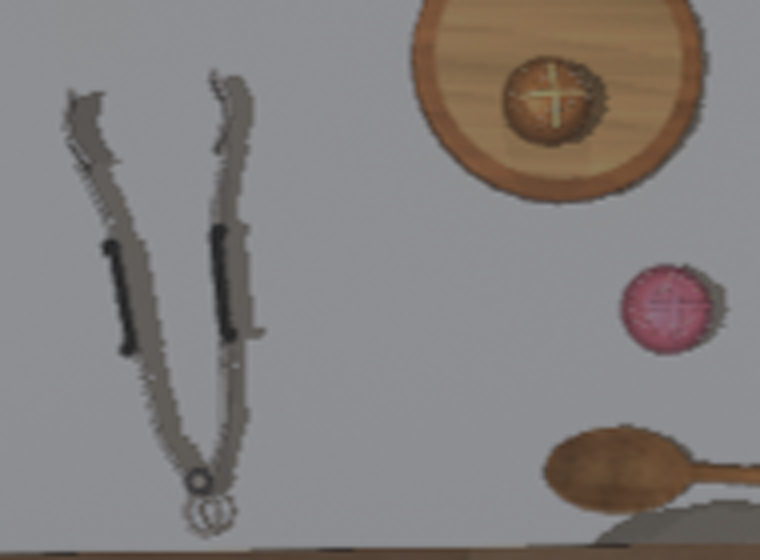

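The crop confirms the brown cross-cut roll at (382,190); the pink one is the decoy. The sleeves are the dark bars at (275,239) and (300,235), so the tongs' yaw is about 8.5°. I'll move above the tongs for a closer look.

Emit:
servo_tool(deltas=[[[85, 50, 0, 0, 0], [85, 80, 50, 0, 0], [85, 110, 100, 0, -0.5], [85, 140, 150, 0, -1.2], [85, 170, 205, 0, -1.2]]])

```text
time: 0.72
tool_pos: [0.3401, -0.3949, 0.2497]
tool_rot: [-0.0, 0.997, 0.074, -0.0]
contact_force: [1.5, -0.7, 0.1]
gripper_width: 0.993
```

Emit:
servo_tool(deltas=[[[85, 30, 50, 0, 0], [85, 55, 105, 0, 0], [85, 85, 160, 0, 0], [85, 115, 215, 0, 0], [85, 125, 270, 0, 0]]])

```text
time: 1.35
tool_pos: [0.4651, -0.1245, 0.2499]
tool_rot: [-0.0, 0.997, 0.075, -0.0]
contact_force: [0.6, 0.1, 0.0]
gripper_width: 0.994
```

Emit:
servo_tool(deltas=[[[85, 0, 0, 0, 0], [85, 0, 0, 0, 0], [85, 0, 0, 0, 0]]])

```text
time: 1.72
tool_pos: [0.4642, -0.1279, 0.2501]
tool_rot: [0.0, 0.997, 0.073, -0.0]
contact_force: [-0.3, -0.1, 0.0]
gripper_width: 0.995
```

```bash
python3 - <<'E'
from h import *
c=calibration('wrist');im=snap('wrist','w1.png');snap('top','top1.png');s=state();print(s['time'],s['tool_pos'],s['tool_rot'])
np.save('cw1.npy',np.array([c['intrinsics'],0],dtype=object),allow_pickle=True)
import pickle;pickle.dump(c,open('cw1.pkl','wb'));print(c)
E
```

```text
1.825 [ 0.46425232 -0.12789988  0.25020919] [ 2.63889802e-05  9.97307151e-01  7.33378174e-02 -1.00649645e-04]
{'intrinsics': array([[331.65903501,   0.        , 278.460919  ],
       [  0.        , 331.65903501, 203.54869281],
       [  0.        ,   0.        ,   1.        ]]), 'world_from_camera': array([[ 1.46262889e-01, -9.44855777e-01, -2.93009776e-01,
         5.39150401e-01],
       [-9.89245756e-01, -1.39708697e-01, -4.32933430e-02,
        -1.16522433e-01],
       [-3.00486615e-05,  2.96190886e-01, -9.55128765e-01,
         3.73113653e-01],
       [ 0.00000000e+00,  0.00000000e+00,  0.00000000e+00,
         1.00000000e+00]])}
```

View pics/w1.png

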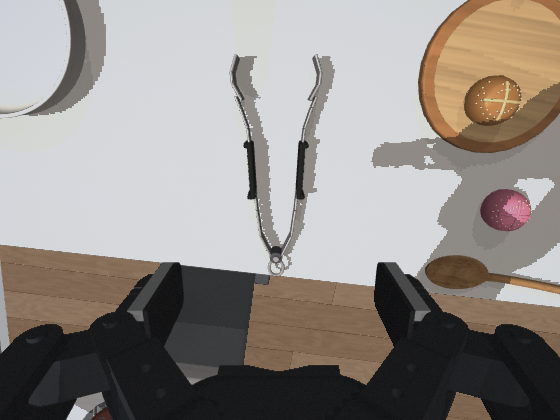

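The wrist view shows the tongs clearly: sleeves at (250,170) and (302,170), jaw tips at (235,58) and (319,58), pivot at (276,252). The roll is at (493,100) on the board.

```bash
python3 - <<'E'
from h import *
import pickle
c=pickle.load(open('cw1.pkl','rb'))
im=cv2.imread('pics/w1.png');g=cv2.cvtColor(im,cv2.COLOR_BGR2HSV)
m=np.zeros(g.shape[:2],np.uint8);m[135:205,235:315]=(g[135:205,235:315,2]<65)
n,l,s,cc=cv2.connectedComponentsWithStats(m)
W=[]
for i in range(1,n):
    if s[i,4]>60: W.append(ray('wrist',*cc[i],.020,c));print(s[i],cc[i],W[-1])
W=np.array(W);mid=W.mean(0);d=W[0]-W[1];d=d if d[1]>0 else -d
print('wrist mid',mid,np.linalg.norm(d),'yaw',np.degrees(np.arctan2(-d[0],d[1])))
p=ray('wrist',276,252,.02,c);j=(ray('wrist',235,57,.024,c)+ray('wrist',319,57,.024,c))/2
print('pivot',p,'jawtip',j,'yaw',np.degrees(np.arctan2(*(j-p)[[1,0]])),np.linalg.norm(mid-p),np.linalg.norm(j-p))
# roll & board
def blob(g,lo,hi,box,name):
    m=np.zeros(g.shape[:2],np.uint8);a,b,x,y=box;m[a:b,x:y]=cv2.inRange(g[a:b,x:y],lo,hi)
    n,l,s,cc=cv2.connectedComponentsWithStats(m);i=1+s[1:,4].argmax();print(name,s[i],cc[i]);return cc[i]
t=cv2.imread('pics/top0.png');gt=cv2.cvtColor(t,cv2.COLOR_BGR2HSV)
print('hsv roll',gt[193,377],gt[185,378],'board',gt[165,385],gt[212,380])
# circles by ellipse
b=cv2.inRange(gt,(5,70,40),(30,255,255));b[:140]=0;b[220:]=0;b[:,:340]=0;b[:,430:]=0
k=max(cv2.findContours(b,cv2.RETR_EXTERNAL,cv2.CHAIN_APPROX_NONE)[0],key=cv2.contourArea);e=cv2.fitEllipse(k);print('board',e,ray('top',*e[0],.014))
print('roll top (382,190)',ray('top',382,189.5,.031+.005),ray('wrist',493,100,.036,c))
w=cv2.inRange(gt,(0,0,0),(180,60,255))
T=np.array(calibration('top')['world_from_camera']);print('shaker',ray('top',265,154,.01))
cv2.imwrite('pics/c1.png',np.hstack([cv2.resize(im[60:150,440:540],(500,450)),cv2.resize(t[170:215,357:407][:,:],(300,270)).repeat(1,0) if 0 else cv2.resize(t[145:225,80:225],(290,450))[:, :290]]))
cv2.imwrite('pics/c2.png',cv2.resize(t[140:240,100:200],(560,560)))
E
```

```text
[244 138  13  61 420] [251.19761905 169.0047619 ] [ 0.46515174 -0.09769279  0.02      ]
[296 141  13  58 399] [300.38596491 169.21303258] [ 0.47269579 -0.15027438  0.02      ]
wrist mid [ 0.46892377 -0.12398358  0.02      ] 0.05312001324324872 yaw 8.16468829591087
pivot [ 0.37181099 -0.13834872  0.02      ] jawtip [ 0.57896237 -0.10919395  0.024     ] yaw 8.011265258922773 0.09816948648813822 0.20923119975997423
hsv roll [ 14 133 119] [ 13 143 114] board [ 16 108 132] [ 12 129 107]
board ((383.92413330078125, 179.81541442871094), (68.76799774169922, 71.89044952392578), 110.67548370361328) [ 0.59479249 -0.33695116  0.014     ]
roll top (382,190) [ 0.56802809 -0.32766995  0.036     ] [ 0.5702353  -0.32233358  0.036     ]
shaker [ 0.6530301  -0.07514277  0.01      ]
```

View pics/c1.png

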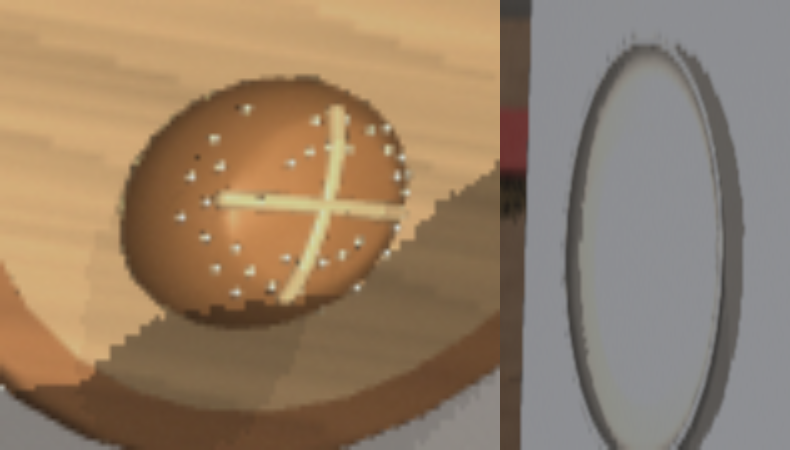

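View pics/c2.png

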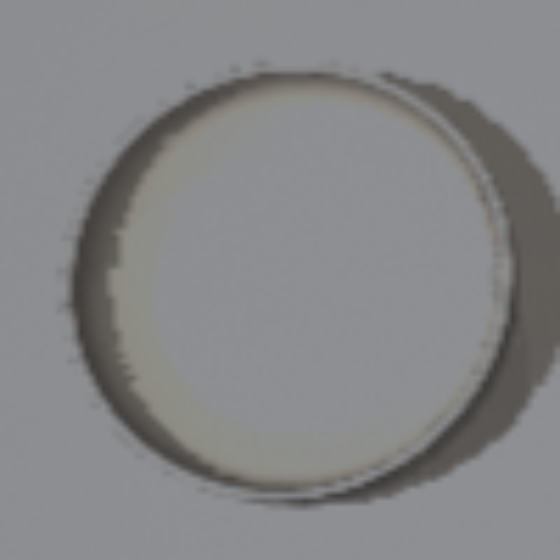

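```bash
python3 - <<'E'
from h import *
import pickle
c=pickle.load(open('cw1.pkl','rb'))
print('roll',ray('wrist',505.4,101,.048,c),ray('top',383,189.25,.048),'bowl',ray('top',152.3,191.1,.03))
E
```

```text
roll [ 0.56996797 -0.32679516  0.048     ] [ 0.56587759 -0.32738856  0.048     ] bowl [0.56253671 0.16646981 0.03      ]
```

Emit:
servo_tool(deltas=[[[85, 3, 3, -40, 0], [85, 3, 3, -80, 0], [85, 3, 3, -120, 0], [85, 3, 3, -150, 0], [85, 3, 3, -170, 0]]])

```text
time: 2.45
tool_pos: [0.4664, -0.1243, 0.0784]
tool_rot: [-0.001, 0.997, 0.074, -0.001]
contact_force: [0.5, -0.1, 0.3]
gripper_width: 0.999
```

Emit:
servo_tool(deltas=[[[85, 0, 0, -20, 0], [85, 0, 0, -35, 0], [85, 0, 0, -50, 0], [85, 0, 0, -57, 0], [85, 0, 0, -57, 0]]])

```text
time: 3.08
tool_pos: [0.4673, -0.1236, 0.0229]
tool_rot: [-0.0, 0.997, 0.074, -0.0]
contact_force: [0.4, 0.0, -0.4]
gripper_width: 0.991
```

```bash
python3 - <<'E'
from h import *
im=snap('wrist','w2.png');snap('top','top2.png');s=state();print(s['time'],s['tool_pos'],s['contact_force'])
E
```

```text
3.175 [ 0.46801486 -0.12384011  0.02384842] [-0.26426531  0.83674249  0.32655862]
```

View pics/w2.png

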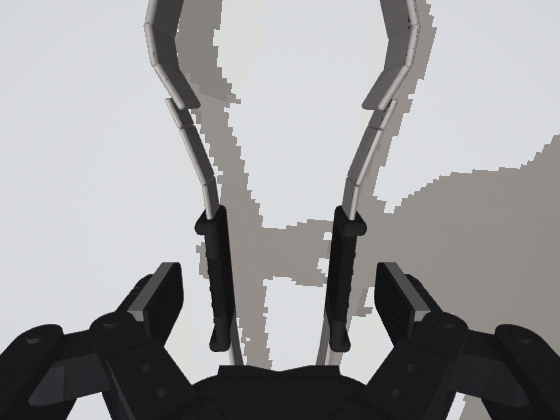

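```bash
python3 - <<'E'
from h import *
s=state();p=s['tool_pos'];a=np.radians(8.2);ax=np.array([np.cos(a),np.sin(a)]);ay=np.array([-ax[1],ax[0]])
for u,v in [(212,212),(222,346),(348,212),(337,346)]:
    w=ray('wrist',u,v,.026);d=(w-p)[:2];print(d@ax*1e3,d@ay*1e3)
E
```

```text
34.75314070651687 26.03822788569446
-27.41958471432509 24.953927940140463
35.049428819926646 -26.26805293803592
-27.143984061561735 -25.635893921690514
```

The sleeves are centred 4 mm ahead of the pads and well centred sideways. I'll shift forward and close to 52 mm.

Emit:
servo_tool(deltas=[[[75, 4, 0, 0, 0], [68, 4, 0, 0, 0], [60, 4, 0, 0, 0], [55, 4, 0, 0, 0], [52, 4, 0, 0, 0]]])

```text
time: 3.8
tool_pos: [0.4728, -0.1242, 0.025]
tool_rot: [0.001, 0.997, 0.074, 0.001]
contact_force: [-1.2, 0.3, 7.7]
gripper_width: 0.609
```

Emit:
servo_tool(deltas=[[[52, 0, 0, 0, 0], [52, 0, 0, 0, 0], [52, 0, 0, 0, 0]]])

```text
time: 4.18
tool_pos: [0.4728, -0.1242, 0.025]
tool_rot: [0.001, 0.997, 0.074, 0.001]
contact_force: [-0.3, -0.6, 6.7]
gripper_width: 0.611
```

```bash
python3 - <<'E'
from h import *
im=snap('wrist','w3.png');s=state();print(s['time'],s['tool_pos'],s['contact_force'],s['gripper_width']*85.4)
E
```

```text
4.225 [ 0.47283849 -0.12418962  0.02501346] [-0.18167185  0.63518784  7.17731832] 52.44744883314104
```

View pics/w3.png

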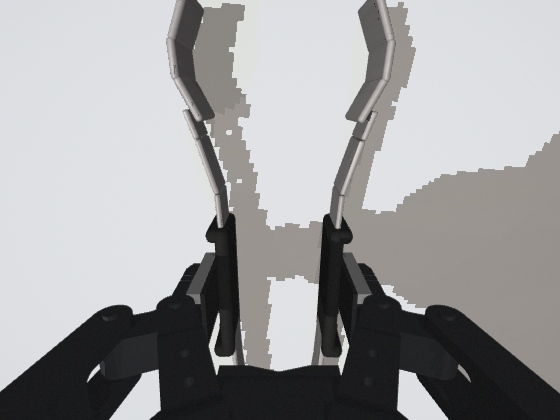

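Gripped at 52.4 mm, with the jaws still wide open. The fingertips press lightly on the table (7 N). Now I'll lift 90 mm.

Emit:
servo_tool(deltas=[[[52, 0, 0, 10, 0], [52, 0, 0, 30, 0], [52, 0, 0, 60, 0], [52, 0, 0, 90, 0], [52, 0, 0, 90, 0]]])

```text
time: 4.85
tool_pos: [0.4732, -0.1244, 0.116]
tool_rot: [0.001, 0.997, 0.075, 0.003]
contact_force: [0.1, -0.5, -1.1]
gripper_width: 0.609
```

Emit:
servo_tool(deltas=[[[52, 0, 0, 0, 0], [52, 0, 0, 0, 0], [52, 0, 0, 0, 0]]])

```text
time: 5.22
tool_pos: [0.4708, -0.1233, 0.1119]
tool_rot: [-0.001, 0.997, 0.074, -0.001]
contact_force: [-0.2, 0.6, -0.8]
gripper_width: 0.611
```

```bash
python3 - <<'E'
from h import *
im=snap('wrist','w4.png');s=state();print(s['time'],s['tool_pos'],s['contact_force'],s['gripper_width']*85.4,s['ft_torque'])
snap('scene','s4.png')
E
```

```text
5.275 [ 0.47093729 -0.12343189  0.11221424] [-0.65484966  0.27658606 -0.73108974] 51.932278540839704 [-0.04363733 -0.0546231  -0.01145772]
```

View pics/w4.png

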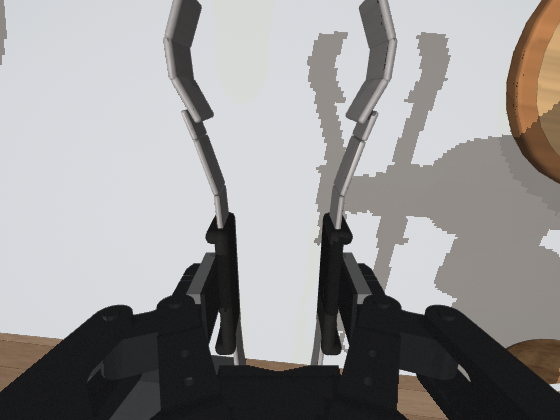

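View pics/s4.png

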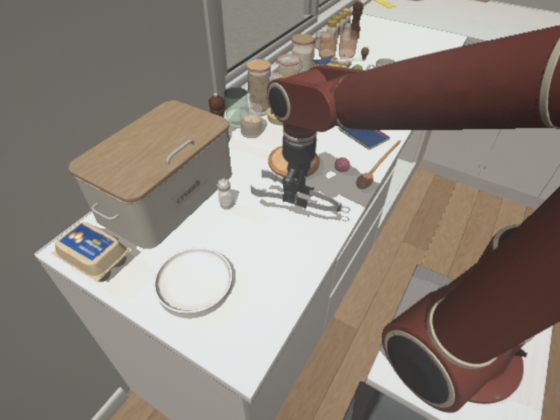

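Tongs lifted level, grip symmetric. I'll compute the jaw midpoint from its rear ends at about (205,118) and (358,118), and from the sleeve centre.

```bash
python3 - <<'E'
from h import *
s=state();p=s['tool_pos'];q=s['tool_rot'];a=2*np.arctan2(q[2],q[1]);print('yaw',np.degrees(a))
ax=np.array([np.cos(a),np.sin(a)]);ay=np.array([-ax[1],ax[0]]);zt=p[2]+.001
for n,u,v in [('sl front',212,225),('sl front',348,225),('sl rear',226,352),('sl rear',330,352),('jaw rear',212,116),('jaw rear',350,118),('jaw kink',168,38),('jaw kink',394,40)]:
    d=(ray('wrist',u,v,zt)-p)[:2];print(n,np.round([d@ax*1e3,d@ay*1e3],1))
R=np.array([.568,-.327])
for k in (90,95,100): print(k,(R-k/1e3*ax-p[:2])*1e3)
E
```

```text
yaw 8.543780739904957
sl front [29.2 26.4]
sl front [ 29.2 -27.1]
sl rear [-31.6  23.8]
sl rear [-31.5 -22.8]
jaw rear [70.6 23.9]
jaw rear [ 69.9 -25.2]
jaw kink [95.8 37.1]
jaw kink [ 95.2 -38.3]
90 [   7.90808893 -216.87781909]
95 [   2.96357577 -217.62064456]
100 [  -1.98093738 -218.36347002]
```

The jaw midpoint is 94 mm ahead of the TCP. I'll move over the roll at the same height and check again.

Emit:
servo_tool(deltas=[[[52, 1, -40, 0, 0], [52, 2, -90, 0, 0], [52, 3, -145, 0, 0], [52, 4, -190, 0, 0], [52, 4, -217, 0, 0]]])

```text
time: 5.95
tool_pos: [0.4753, -0.3426, 0.1131]
tool_rot: [-0.0, 0.997, 0.074, -0.0]
contact_force: [0.4, 0.4, -0.5]
gripper_width: 0.611
```

Emit:
servo_tool(deltas=[[[52, 0, 0, 0, 0], [52, 0, 0, 0, 0], [52, 0, 0, 0, 0], [52, 0, 0, 0, 0]]])

```text
time: 6.45
tool_pos: [0.4757, -0.3397, 0.1133]
tool_rot: [-0.0, 0.997, 0.075, -0.0]
contact_force: [0.9, 0.2, -1.4]
gripper_width: 0.61
```

```bash
python3 - <<'E'
from h import *
im=snap('wrist','w5.png');s=state();p=s['tool_pos'];print(s['time'],p,s['contact_force'],s['gripper_width']*85.4)
snap('top','top5.png')
q=s['tool_rot'];a=2*np.arctan2(q[2],q[1]);print(np.degrees(a))
K=calibration('wrist')
import pickle;pickle.dump((K,p,a),open('c5.pkl','wb'))
E
```

```text
6.5 [ 0.47568147 -0.33984073  0.11334738] [ 0.53502904 -0.0170072  -1.171224  ] 52.2028468338985
8.606528874904441
```

View pics/w5.png

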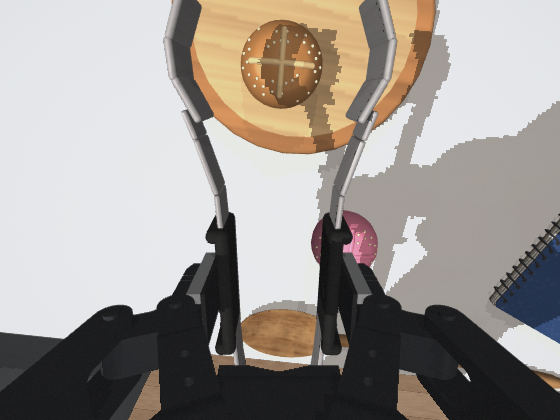

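View pics/top5.png

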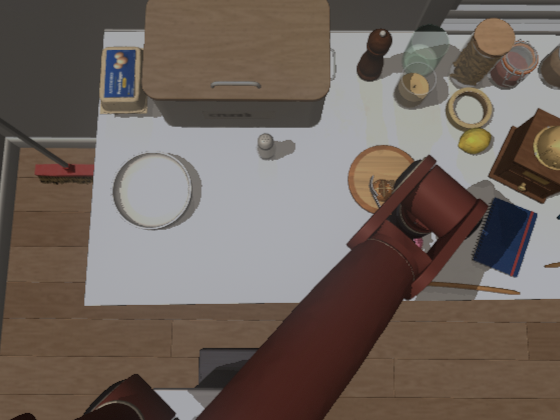

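The roll is centred between the jaws at (281,64), with its cross at (282,62). But the pink decoy at (345,242) lies under the right sleeve, so I need to measure the clearance.

```bash
python3 - <<'E'
from h import *
import pickle
K,p,a=pickle.load(open('c5.pkl','rb'))
print('roll apex',ray('wrist',282,62,.048,K),'pink wrist',ray('wrist',345,242,.02,K))
t=cv2.imread('pics/top0.png');g=cv2.cvtColor(t,cv2.COLOR_BGR2HSV)
m=cv2.inRange(g,(150,60,60),(179,255,255));m[:220]=0;m[265:]=0;m[:,:390]=0;m[:,430:]=0
x,y,w,h=cv2.boundingRect(m);print(x,y,w,h)
P=ray('top',x+w/2,y+h/2,.017);print('pink',P,'diam',w*1.1/523)
R=np.array([.568,-.327])
for yaw in range(-60,61,10):
    u=np.array([np.cos(np.radians(yaw)),np.sin(np.radians(yaw))]);G=R-.094*u
    d=P[:2]-G;print(yaw,np.round(G,3),'pink rel tongs',np.round([d@u*1e3,d@[-u[1],u[0]]*1e3]))
E
```

```text
roll apex [ 0.57008136 -0.32739722  0.048     ] pink wrist [ 0.46310317 -0.38932546  0.02      ]
401 232 22 21
pink [ 0.45650285 -0.39234718  0.017     ] diam 0.0462715105162524
-60 [ 0.521 -0.246] pink rel tongs [  95. -129.]
-50 [ 0.508 -0.255] pink rel tongs [  72. -127.]
-40 [ 0.496 -0.267] pink rel tongs [  51. -122.]
-30 [ 0.487 -0.28 ] pink rel tongs [  30. -112.]
-20 [ 0.48  -0.295] pink rel tongs [  12. -100.]
-10 [ 0.475 -0.311] pink rel tongs [ -4. -84.]
0 [ 0.474 -0.327] pink rel tongs [-17. -65.]
10 [ 0.475 -0.343] pink rel tongs [-27. -45.]
20 [ 0.48  -0.359] pink rel tongs [-33. -23.]
30 [ 0.487 -0.374] pink rel tongs [-35.  -1.]
40 [ 0.496 -0.387] pink rel tongs [-33.  22.]
50 [ 0.508 -0.399] pink rel tongs [-28.  43.]
60 [ 0.521 -0.408] pink rel tongs [-18.  64.]
```

The decoy blocks straight descent: it is 45 mm to the side, under the right finger. I'll approach at yaw −25° instead, which leaves it over 100 mm off the tongs' midline.

Emit:
servo_tool(deltas=[[[52, 2, 12, 0, -1.2], [52, 4, 25, 0, -2.4], [52, 6, 38, 0, -3.6], [52, 8, 48, 0, -4.8], [52, 9, 52, 0, -5.6]]])

```text
time: 7.18
tool_pos: [0.4846, -0.2879, 0.1133]
tool_rot: [-0.0, 0.976, -0.218, 0.0]
contact_force: [-0.6, -0.5, -1.2]
gripper_width: 0.611
```

Emit:
servo_tool(deltas=[[[52, 0, 0, 0, 0], [52, 0, 0, 0, 0], [52, 0, 0, 0, 0], [52, 0, 0, 0, 0]]])

```text
time: 7.68
tool_pos: [0.4845, -0.2888, 0.1133]
tool_rot: [-0.0, 0.976, -0.217, -0.0]
contact_force: [-0.3, -0.3, -2.4]
gripper_width: 0.613
```

```bash
python3 - <<'E'
from h import *
K=calibration('wrist');im=snap('wrist','w6.png');s=state();p=s['tool_pos'];print(s['time'],p,s['contact_force'],s['gripper_width']*85.4)
q=s['tool_rot'];a=2*np.arctan2(q[2],q[1]);print(np.degrees(a),q)
import pickle;pickle.dump((K,p,a),open('c6.pkl','wb'))
E
```

```text
7.725 [ 0.48447616 -0.28883304  0.1133295 ] [ 0.4229462  -0.62041437 -1.09457492] 51.83119401536766
-25.054947779345444 [ 2.39380221e-05  9.76192110e-01 -2.16907732e-01  1.11212814e-05]
```

View pics/w6.png

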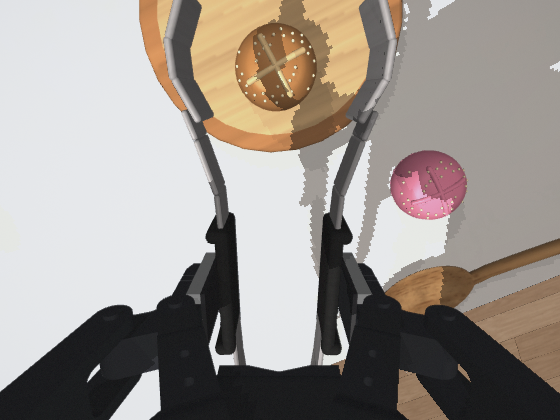

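```bash
python3 - <<'E'
from h import *
import pickle
K,p,a=pickle.load(open('c6.pkl','rb'))
u=np.array([np.cos(a),np.sin(a)]);l=np.array([-u[1],u[0]])
for n,x,y,z in [('apex',276,63,.048),('widest centroid',276,67,.030),('pink',428,184,.02),('jawkink',168,38,p[2]+.001),('jawkink',394,40,p[2]+.001)]:
    w=ray('wrist',x,y,z,K)[:2];d=w-p[:2];print(n,w,np.round([d@u*1e3,d@l*1e3],1))
E
```

```text
apex [ 0.5708289 -0.3274184] [94.6  1.6]
widest centroid [ 0.57059155 -0.32715926] [94.2  1.7]
pink [ 0.46235292 -0.38878788] [ 22.3 -99.9]
jawkink [ 0.58681928 -0.29567556] [95.6 37.1]
jawkink [ 0.55430796 -0.36374629] [ 95.  -38.3]
```

Roll is 2 mm left of the jaw midline and its forward distance matches. I'll shift (+1,+2) and descend.

Emit:
servo_tool(deltas=[[[52, 1, 2, 0, 0], [52, 1, 2, -15, 0], [52, 1, 2, -30, 0], [52, 1, 2, -45, 0], [52, 1, 2, -55, 0]]])

```text
time: 8.35
tool_pos: [0.4848, -0.2861, 0.0563]
tool_rot: [-0.001, 0.976, -0.217, -0.001]
contact_force: [-0.2, 0.3, -1.8]
gripper_width: 0.614
```

Emit:
servo_tool(deltas=[[[52, 0, 0, -4, 0], [52, 0, 0, -8, 0], [52, 0, 0, -12, 0], [52, 0, 0, -12, 0]]])

```text
time: 8.85
tool_pos: [0.4855, -0.2866, 0.0462]
tool_rot: [-0.0, 0.976, -0.217, -0.0]
contact_force: [-0.1, -0.1, -1.5]
gripper_width: 0.609
```

```bash
python3 - <<'E'
from h import *
im=snap('wrist','w7.png');s=state();p=s['tool_pos'];print(s['time'],p,s['contact_force'],s['gripper_width']*85.4,s['ft_torque'])
t=snap('scene','s7.png');cv2.imwrite('pics/s7c.png',cv2.resize(t[120:220,220:360,::-1],None,fx=5,fy=5))
E
```

```text
8.9 [ 0.48561563 -0.28672282  0.04644427] [-1.08072691 -0.32233254 -1.24245799] 52.41562044697667 [-0.02542159 -0.03108043  0.01498319]
```

View pics/w7.png

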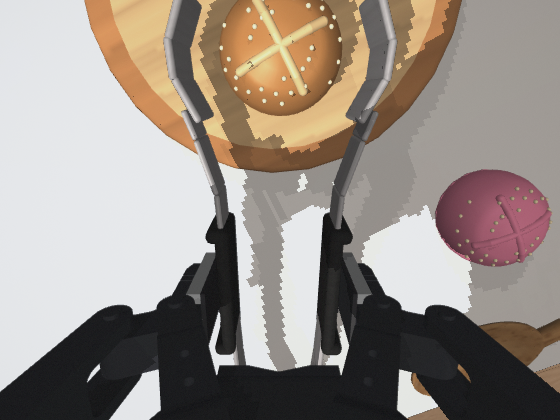

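View pics/s7c.png

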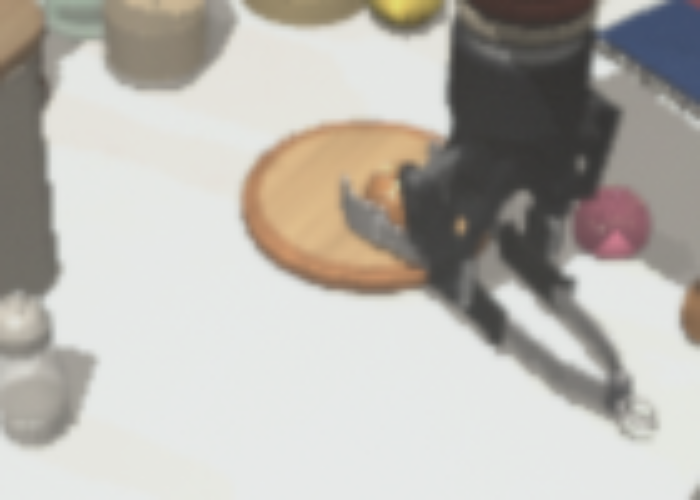

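The roll is centred sideways but about 3 mm behind the jaw middle. I'll back up 3 mm, lower 3 mm and squeeze progressively.

Emit:
servo_tool(deltas=[[[52, -3, 1, -2, 0], [50, -3, 1, -3, 0], [47, -3, 1, -3, 0], [44, -3, 1, -3, 0], [41, -3, 1, -3, 0]]])

```text
time: 9.57
tool_pos: [0.4825, -0.2857, 0.0434]
tool_rot: [-0.0, 0.976, -0.217, -0.0]
contact_force: [0.1, 0.3, -0.3]
gripper_width: 0.484
```

Emit:
servo_tool(deltas=[[[40, 0, 0, 0, 0], [39, 0, 0, 0, 0], [38, 0, 0, 0, 0], [38, 0, 0, 0, 0]]])

```text
time: 10.07
tool_pos: [0.4825, -0.2857, 0.0434]
tool_rot: [0.0, 0.976, -0.217, 0.0]
contact_force: [-1.2, 0.6, -0.4]
gripper_width: 0.468
```

```bash
python3 - <<'E'
from h import *
im=snap('wrist','w8.png');s=state();p=s['tool_pos'];print(s['time'],p,s['contact_force'],s['gripper_width']*85.4,s['ft_torque'])
E
```

```text
10.125 [ 0.48253197 -0.28569511  0.0433696 ] [-0.54614905  1.4497873  -0.507063  ] 39.95532455652662 [-0.02366345  0.00044572 -0.04803273]
```

View pics/w8.png

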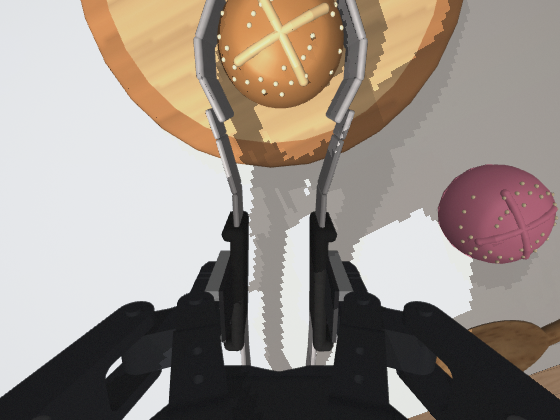

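The fingers stalled at 40.0 mm against a 38 mm command, so the jaws hold the roll. I'll add a little squeeze and lift gently.

Emit:
servo_tool(deltas=[[[36, 0, 0, 0, 0], [36, 0, 0, 0, 0], [36, 0, 0, 5, 0], [36, 0, 0, 12, 0], [36, 0, 0, 20, 0]]])

```text
time: 10.75
tool_pos: [0.4825, -0.2857, 0.0638]
tool_rot: [-0.0, 0.976, -0.217, 0.0]
contact_force: [0.1, -0.5, -2.1]
gripper_width: 0.462
```

Emit:
servo_tool(deltas=[[[36, 0, 0, 10, 0], [36, 0, 0, 25, 0], [36, 0, 0, 40, 0], [36, 0, 0, 50, 0], [36, 0, 0, 50, 0]]])

```text
time: 11.38
tool_pos: [0.4832, -0.2862, 0.1148]
tool_rot: [0.001, 0.976, -0.217, 0.001]
contact_force: [-0.2, 0.3, -1.8]
gripper_width: 0.468
```

```bash
python3 - <<'E'
from h import *
im=snap('wrist','w9.png');s=state();p=s['tool_pos'];print(s['time'],p,s['contact_force'],s['gripper_width']*85.4,s['ft_torque'])
t=snap('scene','s9.png')
E
```

```text
11.425 [ 0.48268356 -0.28577197  0.11377502] [ 0.47322993  0.32648185 -1.45108236] 39.784041630904866 [0.04345394 0.01984634 0.06311141]
```

View pics/w9.png

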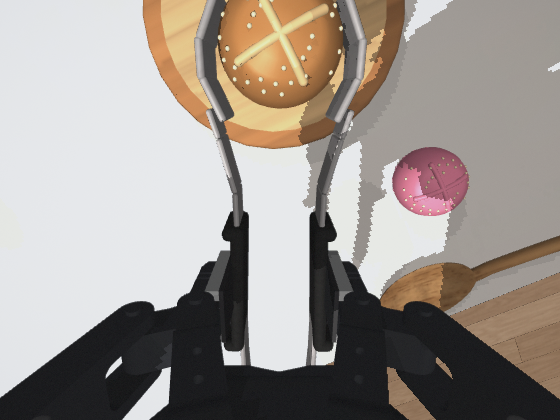

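View pics/s9.png

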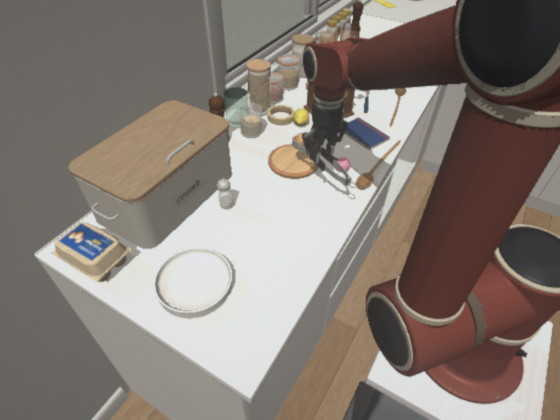

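The roll hangs in the jaws, same place in the wrist view (282,40), and has clearly left the board. I'll carry it to the bowl: shift about (−8, +493, +30) mm.

Emit:
servo_tool(deltas=[[[36, 0, 0, 12, 0], [36, 0, 5, 25, 0], [36, 0, 20, 30, 0], [36, -1, 45, 30, 0], [36, -2, 80, 30, 0]]])

```text
time: 12.1
tool_pos: [0.4801, -0.2036, 0.143]
tool_rot: [-0.0, 0.976, -0.217, -0.0]
contact_force: [0.4, 0.3, -1.6]
gripper_width: 0.465
```

Emit:
servo_tool(deltas=[[[36, -1, 38, 0, 0], [36, -1, 76, 0, 0], [36, -2, 114, 0, 0], [36, -3, 152, 0, 0], [36, -3, 190, 0, 0]]])

```text
time: 12.72
tool_pos: [0.4762, -0.0129, 0.1427]
tool_rot: [-0.0, 0.976, -0.216, -0.001]
contact_force: [0.6, 0.1, -1.4]
gripper_width: 0.464
```

Emit:
servo_tool(deltas=[[[36, -1, 38, 0, 0], [36, -1, 76, 0, 0], [36, -2, 110, 0, 0], [36, -2, 138, 0, 0], [36, -3, 160, 0, 0]]])

```text
time: 13.35
tool_pos: [0.4728, 0.1466, 0.1427]
tool_rot: [0.0, 0.976, -0.216, -0.001]
contact_force: [0.2, 1.0, -1.8]
gripper_width: 0.465
```

Emit:
servo_tool(deltas=[[[36, 0, 18, 0, 0], [36, 0, 32, 0, 0], [36, 0, 42, 0, 0], [36, 0, 48, 0, 0], [36, 0, 50, 0, 0]]])

```text
time: 13.98
tool_pos: [0.4746, 0.1944, 0.1433]
tool_rot: [0.0, 0.976, -0.217, -0.0]
contact_force: [0.5, -0.1, -2.0]
gripper_width: 0.469
```

```bash
python3 - <<'E'
from h import *
K=calibration('wrist');im=snap('wrist','w10.png');s=state();p=s['tool_pos'];print(s['time'],p,s['contact_force'],s['gripper_width']*85.4,s['ft_torque'])
t=snap('scene','s10.png');snap('top','top10.png')
import pickle;pickle.dump(K,open('c10.pkl','wb'))
E
```

```text
14.025 [0.47458964 0.19438485 0.14326925] [ 1.92657246e-01 -1.15076573e-03 -1.34268224e+00] 39.845990474266756 [ 0.02927385  0.03387834 -0.00742043]
```

View pics/w10.png

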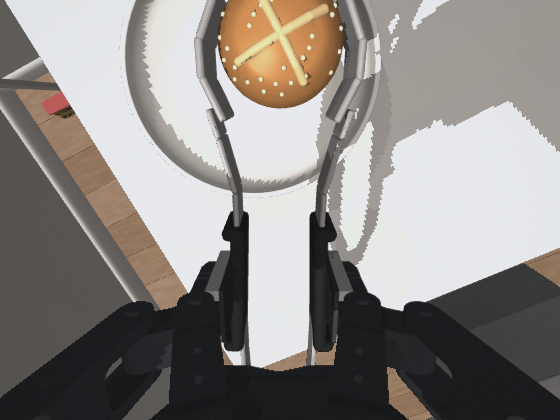

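View pics/s10.png

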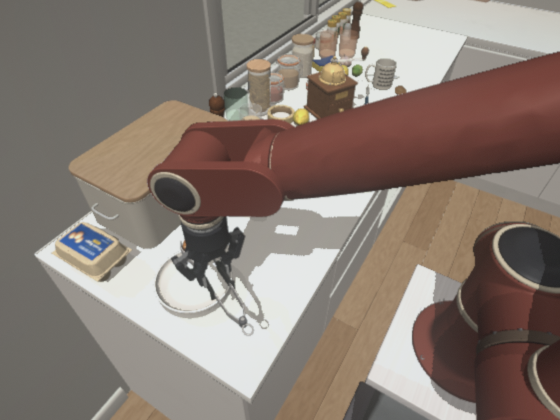

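View pics/top10.png

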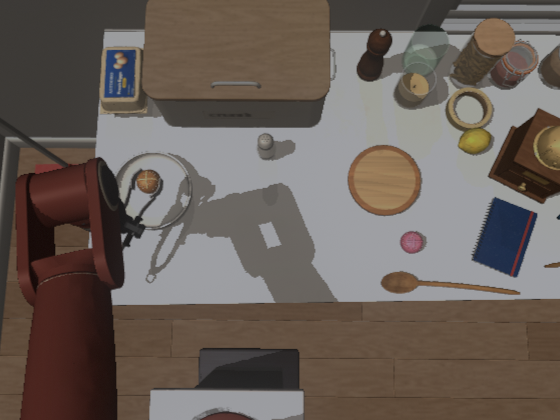

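Emit:
servo_tool(deltas=[[[36, 1, 4, 0, 0], [36, 3, 9, 0, 0], [36, 4, 12, 0, 0], [36, 4, 12, 0, 0], [36, 4, 12, 0, 0]]])

```text
time: 14.75
tool_pos: [0.4785, 0.2063, 0.1432]
tool_rot: [0.0, 0.976, -0.217, -0.0]
contact_force: [0.5, 0.1, -1.5]
gripper_width: 0.473
```

Emit:
servo_tool(deltas=[[[36, 0, 0, 0, 0], [36, 0, 0, 0, 0], [36, 0, 0, 0, 0], [36, 0, 0, 0, 0]]])

```text
time: 15.25
tool_pos: [0.4785, 0.2063, 0.1433]
tool_rot: [-0.0, 0.976, -0.217, -0.0]
contact_force: [-0.7, 0.8, -2.3]
gripper_width: 0.465
```

```bash
python3 - <<'E'
from h import *
K=calibration('wrist');snap('wrist','w11.png');t=snap('top','top11.png');s=state()
print(s['time'],s['tool_pos'],s['contact_force'],s['gripper_width']*85.4,np.abs(s['joint_vel']).max())
print('roll wrist',ray('wrist',282,40,.145,K))
cv2.imwrite('pics/t11c.png',cv2.resize(t[140:240,100:200,::-1],(560,560)))
E
```

```text
15.35 [0.47850286 0.20633062 0.14329163] [-0.79995183 -0.73329204 -1.82513839] 39.585204038117986 0.0020258642925150457
roll wrist [0.56410929 0.16532569 0.145     ]
```

View pics/t11c.png

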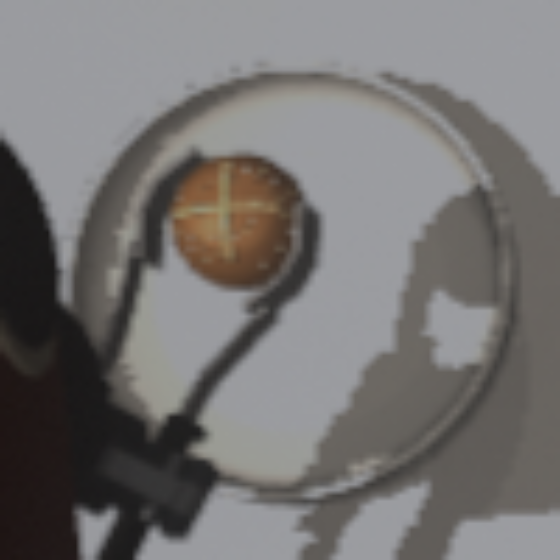

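View pics/w11.png

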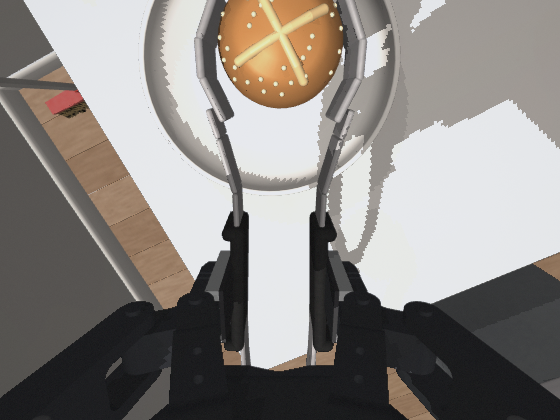

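```bash
python3 - <<'E'
from h import *
r=ray('top',140,177.5,.147);b=ray('top',152.3,191.1,.03);print(r,b,np.linalg.norm((r-b)[:2]))
if np.linalg.norm((r-b)[:2])<.03: print(job_done())
E
```

```text
[0.56366363 0.16266791 0.147     ] [0.56253671 0.16646981 0.03      ] 0.003965403851953594
the job is handed in; nothing more can be done
None
```

I've handed the job in with the roll held over the bowl in the squeezed tongs. The hand-in gives no verdict, so what follows is from my own checks.

I picked the tongs up by the sleeves at 52 mm and approached the roll at a −25° angle, because the pink decoy was under the straight approach. Then I closed the jaws on the roll, lifted it and carried it across to the bowl.

**Last checks:**
- **Position:** the top view puts the roll about 4 mm from the bowl's centre. The wrist view agrees to within 3 mm.
- **Height:** the roll's base is about 83 mm above the rim. I worked this out from the tool height and did not measure it separately.
- **Grip:** the fingers stalled at 39.6 mm against a 36 mm command, so the jaws were still pressing on the roll. The arm was at rest.
- **Bystanders:** the bowl, salt shaker and pink decoy look unmoved in the pictures.
- **Time:** about 15 s of the 45 s allowed.

**Disagreements:** the cameras differed by up to 5 mm on where the roll stood, and I corrected for that above the board. The fingertips also pressed on the worktop with about 7 N while closing on the sleeves, well below the 40 N limit.

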